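# Feel out the softest microscope mount and push its tag down

## Robot

A 6-joint arm with a two-finger parallel gripper is mounted at the origin on the work surface. World frame = base frame: x ahead of the robot, y to its left, z up, the work surface at z = 0. Lengths are in m, angles in rad, forces in N, time in s.
With the tool pointing down it reaches from about 0.35 to 0.975 m from the base axis. Payload 4.9 kg.
Tool frame: the origin (TCP) lies at the very end of the fingers, on their centre line; the grasp point (between the pads) lies 19 mm behind it; x points along the fingers, y is the direction in which the jaws open and shut, and the axes are right-handed (so a half turn about x gives the same grasp; the last joint's range is limited). The gripper opens to 85 mm and grips with 20 to 120 N. Pads are 22 mm wide; open, the fingers measure 114 mm over their backs; the gripper's body (76 mm by 85 mm) begins 54 mm behind the grasp point. The pads swing forward as they close: fully open they stand 13 mm farther back than shut.
Start: joints at [1.048, 0.053, 1.613, -0, 1.476, -0.119], TCP at [0.246, 0.575, 0.231] pointing down, gripper open.
Joint ranges: [-3.01, 3.01], [-1.01, 2.22], [0.06, 2.58], [-1.02, 4.17], [0.09, 2.62], [-3.14, 3.14]. Speed limits (rad/s): [2.57, 2.57, 3.14, 3.14, 3.14, 3.14].

## Interface

Orientations are given as a unit quaternion [w, x, y, z].
In Python, from plant import manip gives the robot as it stands.
- The arm moves only by the tool play_rows, never from a script. Its argument "plan" is a list of rows, each a list of 5 numbers: the shift along the tool's x, y, z in mm, then the turn about the tool's x in rad, then the closure, from -1 (fully open) to 1 (shut). A call has 1 to 8 rows; each row is the pose to reach, as a shift and turn from the pose commanded when the call began, along the tool's axes at that moment; what a row does not reach only later rows make up. A row lasts 1/8 s, in which the tool goes at most 62.5 mm and 10.7 degrees, less where a joint would pass 70% of its speed; a pose out of reach is approached as far as the arm can. A call with a gripper value outside its range is refused whole. The fingers move at their own pace and stop on an object; the grip force is fixed at half the most. Time passes only in rows, so rows that repeat a pose let the fingers close. It gives the time, the measured TCP pose, the force and the opening at its end, in the units of the state.
- manip.state(): the state, without advancing time (a new reading comes with each control period).
- manip.grab_frame(name): name is "side" or "top" or "wrist"; returns a dict with "img" (480x640x3 uint8, red, green, blue), "range_z" (480x640 float32, m along the optical axis (not along the pixel's ray), 0 where there is no reading), "fx", "fy", "cx", "cy" (pixels), "origin" and "rotation" of the camera in the world. Camera axes: x right, y up, looking along -z (the intrinsics and any distortion apply to the point x, -y, -z); pixel columns grow to the right and rows downward; lengths in m; the calibration is good to about 2 mm. A picture is of the moment at which its call begins.
- manip.job_done(): hands the job in, once; it reports no verdict.
The state is a dict: "time": time; "joint_pos": joint angles; "joint_vel": joint speeds; "joint_efforts": joint torques, N m; "tool_pos": TCP position; "tool_rot": TCP orientation; "contact_force": force on the tool from outside, world axes, zero at the start; "ft_torque": the same for the moment, N m; "gripper_width": opening from 0.0 (shut) to 1.0 (fully open).
Only numpy, scipy, OpenCV 4.12 (cv2) and the standard library are available. Lean on these libraries where they do the work, as an engineer would, in place of code of your own. Each camera call takes 0.05 s, during which the arm holds its last target. There are 200 camera calls.

## Task

Test the three sprung microscope mounts by hand: working from the robot's left to its right, press each round pad down about a centimetre and let it spring back. Then push the tag of the mount with the softest spring fully down and leave the other two tags up. Only press: do not lift or shift the mounts, and leave the other things on the bench alone.

Things in the scene. Friction and masses are not known exactly. Their poses are not given: they have to be found in the camera images.
- mount_a: One of three look-alike loose anti-vibration mounts (0.9 kg), in a row from left to right, about 200 mm apart, turned up to 0.5 rad; places are dealt anew each start, in no letter order. Base plate 140 x 80 x 8 mm; origin: centre of its underside; x runs along the 140 mm, from the tag (near the robot) to the pad; z up. Pad axis at x = +36 mm, tag centre at x = -36 mm, both y = 0.
- pad_a_top (a point): Centre of the top face of the round sprung pad of mount_a: steel disc 48 mm across and 14 mm thick with a black rubber face, top 54 mm above the bench when free, on a coil spring in a short black cup; axes as the mount's.
- pad_a (a joint): How far the pad of mount_a is pressed straight down, m: within 0.001 of 0 when free, 0.016 on its stop. It springs back when let go. Resistance at 10 mm down is between 1.5 and 12 N, at most 17 N just before the stop (a preload, then linear); at equal depth the mounts differ from one another by a factor of about 1.8 or more.
- tag_a_top (a point): Centre of the top face of the tag of mount_a: white plastic T-shaped tab, head 16 mm (mount's x) x 30 mm (mount's y) x 6 mm, standing up out of a grey guide block 24 x 36 mm whose top is 26 mm above the bench; tag top 47 to 50 mm above the bench when up, 34 mm when fully down; axes as the mount's.
- tag_a (a joint): How far the tag of mount_a is pushed straight down, m: 0 to 0.003 at the start (up), 0.016 fully down, on its stop. Friction of about 4 N; it stays where it is left and has no spring.
- mount_b: One of three look-alike loose anti-vibration mounts (0.9 kg), in a row from left to right, about 200 mm apart, turned up to 0.5 rad; places are dealt anew each start, in no letter order. Base plate 140 x 80 x 8 mm; origin: centre of its underside; x runs along the 140 mm, from the tag (near the robot) to the pad; z up. Pad axis at x = +36 mm, tag centre at x = -36 mm, both y = 0.
- pad_b_top (a point): Centre of the top face of the round sprung pad of mount_b: steel disc 48 mm across and 14 mm thick with a black rubber face, top 54 mm above the bench when free, on a coil spring in a short black cup; axes as the mount's.
- pad_b (a joint): How far the pad of mount_b is pressed straight down, m: within 0.001 of 0 when free, 0.016 on its stop. It springs back when let go. Resistance at 10 mm down is between 1.5 and 12 N, at most 17 N just before the stop (a preload, then linear); at equal depth the mounts differ from one another by a factor of about 1.8 or more.
- tag_b_top (a point): Centre of the top face of the tag of mount_b: white plastic T-shaped tab, head 16 mm (mount's x) x 30 mm (mount's y) x 6 mm, standing up out of a grey guide block 24 x 36 mm whose top is 26 mm above the bench; tag top 47 to 50 mm above the bench when up, 34 mm when fully down; axes as the mount's.
- tag_b (a joint): How far the tag of mount_b is pushed straight down, m: 0 to 0.003 at the start (up), 0.016 fully down, on its stop. Friction of about 4 N; it stays where it is left and has no spring.
- mount_c: One of three look-alike loose anti-vibration mounts (0.9 kg), in a row from left to right, about 200 mm apart, turned up to 0.5 rad; places are dealt anew each start, in no letter order. Base plate 140 x 80 x 8 mm; origin: centre of its underside; x runs along the 140 mm, from the tag (near the robot) to the pad; z up. Pad axis at x = +36 mm, tag centre at x = -36 mm, both y = 0.
- pad_c_top (a point): Centre of the top face of the round sprung pad of mount_c: steel disc 48 mm across and 14 mm thick with a black rubber face, top 54 mm above the bench when free, on a coil spring in a short black cup; axes as the mount's.
- pad_c (a joint): How far the pad of mount_c is pressed straight down, m: within 0.001 of 0 when free, 0.016 on its stop. It springs back when let go. Resistance at 10 mm down is between 1.5 and 12 N, at most 17 N just before the stop (a preload, then linear); at equal depth the mounts differ from one another by a factor of about 1.8 or more.
- tag_c_top (a point): Centre of the top face of the tag of mount_c: white plastic T-shaped tab, head 16 mm (mount's x) x 30 mm (mount's y) x 6 mm, standing up out of a grey guide block 24 x 36 mm whose top is 26 mm above the bench; tag top 47 to 50 mm above the bench when up, 34 mm when fully down; axes as the mount's.
- tag_c (a joint): How far the tag of mount_c is pushed straight down, m: 0 to 0.003 at the start (up), 0.016 fully down, on its stop. Friction of about 4 N; it stays where it is left and has no spring.
- dish: Bystander, to be left alone: clear open dish, 64 mm across, 16 mm high; loose; origin at the centre of its underside. Stands beyond the mounts.
- eyepiece: Bystander, to be left alone: black microscope eyepiece standing on end, up to 40 mm across, 48 mm high; loose; origin at the centre of its underside. Stands beyond the mounts.
- slide_box: Bystander, to be left alone: grey closed slide box 45 x 85 x 30 mm; loose; origin at the centre of its underside. Stands beyond the mounts.
- wash_bottle: Bystander, to be left alone: white bottle with a blue cap, 60 mm across, 140 mm high, off to the robot's right; loose; origin at the centre of its underside. 
There are look-alikes about, which are no part of the job. What is shaped like the mount_a but red is not meant. What is shaped like the mount_c but yellow is not meant.

How it is judged:
By the outcome, as a careful person would: the job done as asked, in the order asked, and still so for the second after the job is handed in, with the robot touching nothing.
It also fails if it takes over 59 s, if anything falls off the work surface, if the arm or the gripper's body presses on something with over 40 N, if the wrist force passes 120 N, or if a joint passes its speed limit or range.

## Working session

There is one attempt and no reset: what is moved stays moved. The work goes in short steps, Python scripts to look and compute and a tool call to move; the robot and the scene stay as the last step left them, time stands still between calls to the robot, and variables do not carry over. Pictures are saved under pics/ and viewed, about 8 in all and at most 12, crops included, and the job is handed in when it is done.

Besides the shell and the picture viewer there is one more tool, called after ">>>" as name(argument=value, ...) on one line, values as JSON. play_rows: Moves the arm, as the interface text tells. Its arguments: {"type":"object","properties":{"plan":{"type":"array"}},"required":["plan"]}

```bash
mkdir -p pics
cat > h.py <<'E'
import numpy as np, cv2
from plant import manip
def shot(n,f):
    d=manip.grab_frame(n); np.savez('pics/'+f+'.npz',**d); cv2.imwrite('pics/'+f+'.png',d['img'][:,:,::-1]); return d
def load(f): return np.load('pics/'+f+'.npz')
def cast(d,u,v,z):
    r=np.array([(u-d['cx'])/d['fx'],-(v-d['cy'])/d['fy'],-1.]); r=d['rotation']@r
    o=d['origin']; return o+r*(z-o[2])/r[2]
def cloud(d):
    v,u=np.mgrid[:480,:640]; Z=d['range_z']
    p=np.stack([(u-d['cx'])/d['fx']*Z,-(v-d['cy'])/d['fy']*Z,-Z],-1)
    return p@d['rotation'].T+d['origin']
E
python3 - <<'E'
from h import *
s=manip.state(); print({k:np.round(v,3) for k,v in s.items()})
for n in('top','side'):
    d=shot(n,n+'0'); print({k:d[k] for k in d if k not in('img','range_z')})
E
```

```text
{'time': np.float64(0.0), 'joint_pos': array([ 1.048,  0.053,  1.614,  0.   ,  1.476, -0.119]), 'joint_vel': array([-0.   ,  0.001,  0.001, -0.   ,  0.001,  0.001]), 'joint_efforts': array([-2.0000e-03, -3.9370e+01, -3.7017e+01, -0.0000e+00,  7.0000e-03,
       -0.0000e+00]), 'tool_pos': array([0.245, 0.574, 0.23 ]), 'tool_rot': array([ 0.692,  0.141,  0.693, -0.142]), 'contact_force': array([ 0.636, -0.828,  0.614]), 'ft_torque': array([ 0.012,  0.002, -0.023]), 'gripper_width': np.float64(0.997)}
{'fx': 433.8948083813705, 'fy': 433.8948083813705, 'cx': 314.3717157224558, 'cy': 240.692281674708, 'origin': array([ 0.36986772, -0.10122739,  0.97863655]), 'rotation': array([-0.68833148, -0.06999733,  0.07275749,  0.71833592])}
{'fx': 506.5746820321069, 'fy': 506.5746820321069, 'cx': 324.3909636052806, 'cy': 235.6315468251261, 'origin': array([ 0.17773252, -0.70211098,  0.7402277 ]), 'rotation': array([ 0.89047065,  0.36837946, -0.10423979, -0.24595256])}
```

```bash
python3 - <<'E'
s=open('h.py').read()
s=s.replace("from plant import manip\n","from plant import manip\nfrom scipy.spatial.transform import Rotation as R\ndef M(q): return R.from_quat(np.roll(q,-1)).as_matrix()\n").replace("d['rotation']@r","M(d['rotation'])@r").replace("d['rotation'].T","M(d['rotation']).T")
open('h.py','w').write(s)
E
python3 - <<'E'
from h import *
for n in('top0','side0'):
    d=load(n); p=cloud(d); print(n,[ (u,v,p[v,u].round(3)) for u,v in((320,240),(200,300),(450,200))], (d['range_z']==0).mean())
E
```

```text
top0 [(320, 240, array([ 0.572, -0.122, -0.001])), (200, 300, array([0.446, 0.152, 0.002])), (450, 200, array([ 0.656, -0.434, -0.006]))] 0.004095052083333333
side0 [(320, 240, array([ 0.548, -0.075,  0.   ])), (200, 300, array([ 0.28 , -0.095, -0.   ])), (450, 200, array([ 0.86 , -0.115, -0.   ]))] 0.0039453125
```

View pics/top0.png

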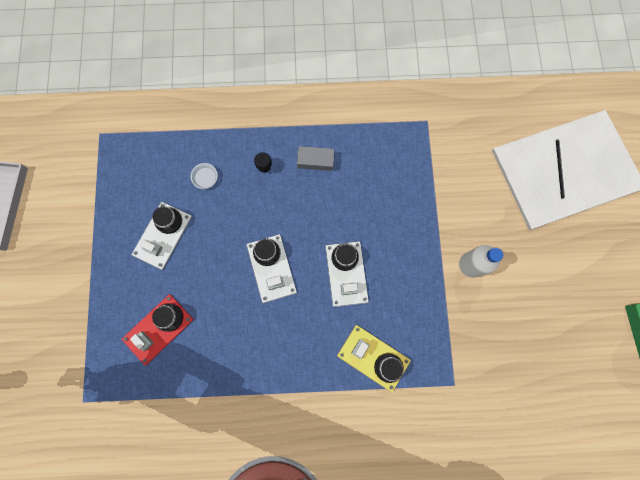

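View pics/side0.png

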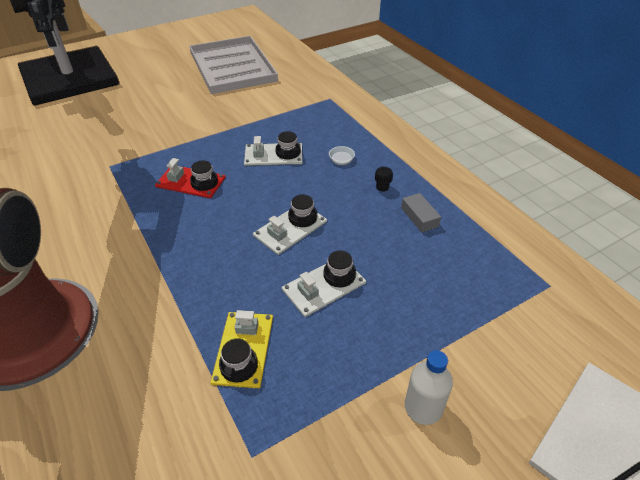

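Candidates: white mounts in the top view at (162,236), (271,268) and (347,273). The red one at (157,329) and the yellow one at (374,358) are the named look-alikes, so they're excluded. The bystanders are the dish (204,176), eyepiece (263,162), box (316,158) and bottle (485,260).

```bash
cat > m.py <<'E'
from h import *
C={'L':((162,236),),'M':((271,268),),'R':((347,273),)}
t=load('top0'); s=load('side0'); pt=cloud(t); ps=cloud(s)
def white(d):
    h=cv2.cvtColor(d['img'],cv2.COLOR_RGB2HSV); return ((h[...,1]<50)&(h[...,2]>70))
for n,((u,v),) in C.items():
    c=cast(t,u,v,.008)
    out=[]
    for d,p in((t,pt),(s,ps)):
        near=np.hypot(p[...,0]-c[0],p[...,1]-c[1])<.085
        hi=near&(p[...,2]>.040)&(p[...,2]<.07)
        img=d['img'].astype(int)
        dark=hi&(img.max(-1)<70); wt=hi&(img.min(-1)>110)
        k,lab,st,cen=cv2.connectedComponentsWithStats(dark.astype(np.uint8)); i=1+np.argmax(st[1:,4]); 
        q=p[lab==i]; zt=np.median(q[:,2])
        rc=cv2.minEnclosingCircle(np.argwhere(lab==i)[:,::-1].astype(np.float32)[:,None])
        ctr=cast(d,*cen[i],.054)
        # tag: white points nearer robot than pad
        far=wt&(np.hypot(p[...,0]-ctr[0],p[...,1]-ctr[1])>.04)
        k,lab,st,cen2=cv2.connectedComponentsWithStats(far.astype(np.uint8)); j=1+np.argmax(st[1:,4])
        q2=p[lab==j]; top=q2[q2[:,2]>np.median(q2[:,2])-.003]
        tc=cast(d,*cen2[j],.0485)
        print(n,'pad px',cen[i].round(1),'r',round(rc[1],1),'ctr',ctr[:2].round(4),'cloud',zt.round(4),'| tag px',cen2[j].round(1),tc[:2].round(4),'z',np.median(top[:,2]).round(4),len(top),'yaw',np.arctan2(*(ctr-tc)[1::-1]).round(3),'sep',np.linalg.norm((ctr-tc)[:2]).round(4))
    # plate from top
    w=(white(t)&(np.hypot(pt[...,0]-c[0],pt[...,1]-c[1])<.09)&(pt[...,2]<.02)&(t['img'].min(-1)>110)).astype(np.uint8)
    P=np.array([cast(t,a,b,.008)[:2] for b,a in np.argwhere(w)],np.float32)
    r=cv2.minAreaRect((P*1000)); print('  plate',np.round(r[0],1),np.round(r[1],1),round(r[2],1))
E
python3 m.py
python3 - <<'E'
from h import *
a=load('top0')['img'][190:320,120:380]
b=load('side0')['img'][120:320,230:380]
a=cv2.resize(a[:,:,::-1],None,fx=3,fy=3,interpolation=cv2.INTER_CUBIC); cv2.imwrite('pics/c1.png',a)
E
```

```text
L pad px [162.1 215.9] r 9.7 ctr [0.6292 0.2236] cloud 0.0534 | tag px [147.4 245.2] [0.566  0.2558] z 0.0468 94 yaw -0.47 sep 0.0709
L pad px [287.  136.8] r 9.0 ctr [0.6288 0.2158] cloud 0.053 | tag px [257. 140.] [0.5646 0.2476] z 0.0467 56 yaw -0.461 sep 0.0717
  plate [597.8 240.5] [ 81.3 140.5] 62.2
M pad px [264.4 249.1] r 9.9 ctr [ 0.5455 -0.    ] cloud 0.053 | tag px [273.8 280.8] [ 0.4764 -0.0181] z 0.0459 100 yaw 0.255 sep 0.0714
M pad px [301.9 201.6] r 10.3 ctr [ 0.545  -0.0066] cloud 0.0534 | tag px [276.  221.1] [ 0.4751 -0.0261] z 0.0463 95 yaw 0.272 sep 0.0726
  plate [510.7  -8.4] [140.7  80.5] 14.2
R pad px [345.9 254.1] r 10.2 ctr [ 0.5269 -0.1758] cloud 0.052 | tag px [350. 287.] [ 0.4561 -0.1809] z 0.047 102 yaw 0.072 sep 0.071
R pad px [339.7 259.5] r 11.6 ctr [ 0.5262 -0.1823] cloud 0.053 | tag px [307.5 278.8] [ 0.4549 -0.188 ] z 0.0478 123 yaw 0.079 sep 0.0715
  plate [ 491.1 -177.9] [140.7  80.5] 4.3
```

View pics/c1.png

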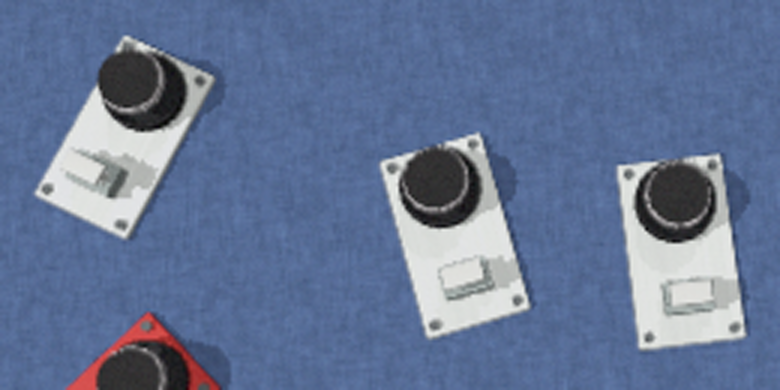

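The crop confirms three white mounts with black pads at the far end and white tags nearer the robot, all standing up. Top and side disagree by about 7 mm in y, so I'll settle that with the wrist camera from near.

```bash
cat >> h.py <<'E'
def to(p):
    s=manip.state(); A=M(s['tool_rot']); print('t',s['time'].round(2),'tcp',s['tool_pos'].round(4),'F',s['contact_force'].round(2),'shift mm',(A.T@(np.array(p)-s['tool_pos'])*1000).round(1))
E
python3 - <<'E'
from h import *
d=shot('wrist','w0'); s=manip.state(); A=M(s['tool_rot']); print(A.round(3)); print('cam in tool',(A.T@(d['origin']-s['tool_pos'])).round(3)); print((A.T@M(d['rotation'])).round(3))
to([.60,.23,.23])
E
```

```text
[[-0.001  0.393  0.92 ]
 [-0.001  0.92  -0.393]
 [-1.    -0.002 -0.   ]]
cam in tool [-0.142  0.001 -0.065]
[[ 0.     0.258 -0.966]
 [ 1.     0.     0.   ]
 [ 0.    -0.966 -0.258]]Traceback (most recent call last):
  File "<stdin>", line 3, in <module>
  File "h.py", line 16, in to
    s=manip.state(); A=M(s['tool_rot']); print('t',s['time'].round(2),'tcp',s['tool_pos'].round(4),'F',s['contact_force'].round(2),'shift mm',(A.T@(np.array(p)-s['tool_pos'])*1000).round(1))
                                                   ^^^^^^^^^^^^^^^
AttributeError: 'float' object has no attribute 'round'
```

>>> play_rows(plan=[[0,-170,500,0,1],[0,-170,500,0,1],[0,-170,500,0,1],[0,-170,500,0,1],[0,-170,500,0,1],[0,-170,500,0,1],[0,-170,500,0,1],[0,-170,500,0,1]])

```text
time: 1.15
tool_pos: [0.6188, 0.2391, 0.2309]
tool_rot: [0.693, 0.142, 0.693, -0.142]
contact_force: [0.0, 0.7, 0.5]
gripper_width: 0.002
```

>>> play_rows(plan=[[0,0,0,0,1],[0,0,0,0,1]])

```text
time: 1.4
tool_pos: [0.6172, 0.2408, 0.2307]
tool_rot: [0.692, 0.142, 0.693, -0.142]
contact_force: [0.0, 0.2, -0.6]
gripper_width: 0.0
```

```bash
sed -i "s/s\['time'\].round(2)/round(s['time'],2)/" h.py
python3 - <<'E'
from h import *
to([.6292,.2236,.085]); shot('wrist','w1'); s=manip.state(); print(s['gripper_width'])
E
```

```text
t 1.4 tcp [0.6172 0.2408 0.2307] F [ 0.04  0.18 -0.57] shift mm [145.6 -11.   18. ]
-0.0007071671900137406
```

View pics/w1.png

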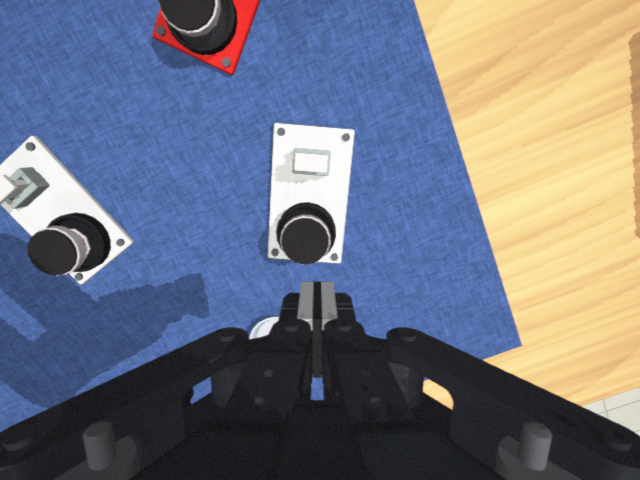

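The wrist view shows the left mount: pad face at about (306,240), tag top at (312,162). The shut fingers end at about (317,285).

```bash
cat > wm.py <<'E'
from h import *
def wmeas(f,pad,tag):
    d=load(f); p=cloud(d); im=d['img'].astype(int); out=[]
    for (u,v),cond,z in((pad,im.max(-1)<75,.054),(tag,im.min(-1)>150,.0485)):
        v0,u0=v,u; Z=p[v0,u0,2]
        m=(cond&(abs(p[...,2]-Z)<.006)&(np.hypot(p[...,0]-p[v,u,0],p[...,1]-p[v,u,1])<.05)).astype(np.uint8)
        k,lab,st,cen=cv2.connectedComponentsWithStats(m); i=lab[v,u]
        b=st[i]; c=cen[i]; q=p[lab==i]
        P=cast(d,*c,z); out.append(P); print(f,'px',c.round(1),'bbox',b,'xy',P[:2].round(4),'depth z',np.median(q[:,2]).round(4),'cloud xy',q[:,:2].mean(0).round(4))
    w=out[0]-out[1]; print(' yaw',np.arctan2(w[1],w[0]).round(3),'sep',np.hypot(*w[:2]).round(4))
    return out
E
python3 - <<'E'
from wm import *
a,b=wmeas('w1',(306,240),(312,162))
to([*a[:2],.075])
E
```

```text
w1 px [304.6 240.9] bbox [ 282  219   46   45 1602] xy [0.6303 0.2233] depth z 0.0539 cloud xy [0.6304 0.2233]
w1 px [310.3 162.4] bbox [294 153  34  20 598] xy [0.567  0.2565] depth z 0.0473 cloud xy [0.567  0.2564]
 yaw -0.483 sep 0.0715
t 1.45 tcp [0.6168 0.2414 0.2309] F [ 0.16 -0.77  0.01] shift mm [155.9 -11.3  19.6]
```

>>> play_rows(plan=[[80,-11,20,0,1],[150,-11,20,0,1],[160,-11,20,0,1],[160,-11,20,0,1],[160,-11,20,0,1],[160,-11,20,0,1]])

```text
time: 2.2
tool_pos: [0.6335, 0.2238, 0.0749]
tool_rot: [0.695, 0.142, 0.691, -0.141]
contact_force: [-0.1, 0.8, 0.3]
gripper_width: 0.001
```

```bash
cat >> h.py <<'E'
def force(n=12):
    F=[];Z=[]
    for _ in range(n):
        manip.grab_frame('wrist'); s=manip.state(); F.append(s['contact_force']); Z.append(s['tool_pos'])
    print('F',np.mean(F,0).round(2),'sd',np.std(F,0).round(2),'tcp',np.mean(Z,0).round(4), 't',round(s['time'],2))
E
python3 -c "
from h import *
force(); to([.6303,.2233,.044])"
```

```text
F [-0.02  0.15 -0.11] sd [0.32 0.55 0.43] tcp [0.6322 0.2229 0.0723] t 2.8
t 2.8 tcp [0.6316 0.2227 0.0712] F [ 0.35 -0.62 -0.72] shift mm [27.2  0.1 -1.5]
```

>>> play_rows(plan=[[12,0,-1,0,1],[17,0,-1,0,1],[21,0,-1,0,1],[25,0,-1,0,1],[28,0,-1,0,1],[28,0,-1,0,1],[28,0,-1,0,1]])

```text
time: 3.68
tool_pos: [0.6301, 0.223, 0.0448]
tool_rot: [0.692, 0.141, 0.694, -0.142]
contact_force: [-8.3, -2.1, 10.6]
gripper_width: 0.001
```

```bash
python3 -c "
from h import *
force(16)"
```

```text
F [-7.27 -1.85 10.61] sd [0.42 0.56 0.48] tcp [0.6301 0.223  0.0448] t 4.47
```

>>> play_rows(plan=[[1,0,0.6,0,1],[1,0,0.6,0,1],[1,0,0.6,0,1]])

```text
time: 4.85
tool_pos: [0.6307, 0.2231, 0.0441]
tool_rot: [0.692, 0.141, 0.694, -0.142]
contact_force: [-8.3, -0.6, 12.0]
gripper_width: -0.004
```

```bash
python3 -c "
from h import *
force(12)"
```

```text
F [-7.42 -1.1  11.71] sd [0.4  0.3  0.54] tcp [0.6307 0.2231 0.044 ] t 5.45
```

>>> play_rows(plan=[[-6,0,0,0,1],[-30,0,0,0,1],[-90,0,0,0,1],[-150,-50,0,0,1],[-185,-110,-5,0,1],[-185,-170,-8,0,1],[-185,-227,-10,0,1],[-185,-227,-10,0,1]])

```text
time: 6.45
tool_pos: [0.5319, 0.0156, 0.2274]
tool_rot: [0.693, 0.143, 0.692, -0.143]
contact_force: [-0.4, 0.6, -0.3]
gripper_width: 0.002
```

>>> play_rows(plan=[[0,0,0,0,1],[0,0,0,0,1],[0,0,0,0,1],[0,0,0,0,1]])

```text
time: 6.95
tool_pos: [0.5332, 0.0189, 0.2271]
tool_rot: [0.693, 0.141, 0.693, -0.141]
contact_force: [-0.3, 0.1, 0.0]
gripper_width: 0.001
```

```bash
python3 - <<'E'
from h import *
shot('wrist','w2'); shot('top','top1'); force(8); to([.5465,0,.075])
E
sed 's/top0/top1/' m.py > m1.py; python3 m1.py
```

```text
F [ 0.05 -0.17 -0.12] sd [0.38 0.53 0.28] tcp [0.533  0.0182 0.2273] t 7.45
t 7.45 tcp [0.5329 0.018  0.2273] F [ 0.08 -0.2   0.23] shift mm [152.3 -11.3  19.5]Traceback (most recent call last):
  File "m1.py", line 14, in <module>
    k,lab,st,cen=cv2.connectedComponentsWithStats(dark.astype(np.uint8)); i=1+np.argmax(st[1:,4]);
                                                                              ~~~~~~~~~^^^^^^^^^^
    return _wrapfunc(a, 'argmax', axis=axis, out=out, **kwds)
    return bound(*args, **kwds)
ValueError: attempt to get argmax of an empty sequence
```

View pics/w2.png

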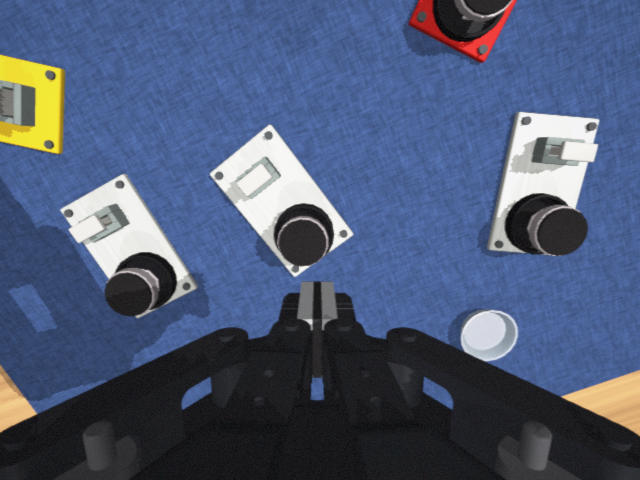

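The wrist view shows all three mounts: middle pad (304,240) with tag (256,178), left pad (556,230) with tag (578,152), and right pad (132,293) with tag (85,228). All tags are up.

Run:
```python
from wm import *
wmeas('w2',(556,230),(578,152))
wmeas('w2',(132,293),(85,228))
a,b=wmeas('w2',(304,240),(256,178))
to([*a[:2],.07])
```

```text
w2 px [561.9 231.4] bbox [ 537  209   51   46 1804] xy [0.6297 0.2221] depth z 0.0539 cloud xy [0.6298 0.2221]
w2 px [578.6 151.3] bbox [561 141  37  21 621] xy [0.5666 0.2552] depth z 0.0474 cloud xy [0.5669 0.2559]
 yaw -0.483 sep 0.0712
w2 px [127.9 294.3] bbox [ 105  273   47   43 1554] xy [ 0.5278 -0.1754] depth z 0.0532 cloud xy [ 0.528 -0.176]
w2 px [ 86.1 228.5] bbox [ 69 215  35  28 556] xy [ 0.4565 -0.1808] depth z 0.0477 cloud xy [ 0.4565 -0.1814]
 yaw 0.076 sep 0.0715
w2 px [302.1 242.5] bbox [ 279  220   47   46 1665] xy [ 0.5462 -0.0008] depth z 0.0539 cloud xy [ 0.5463 -0.0009]
w2 px [253.6 179.5] bbox [236 163  36  34 597] xy [ 0.4768 -0.0181] depth z 0.0469 cloud xy [ 0.4769 -0.0185]
 yaw 0.244 sep 0.0714
t 7.45 tcp [0.5329 0.018  0.2273] F [ 0.08 -0.2   0.23] shift mm [157.3 -12.2  19.6]
```

The left mount hasn't shifted and its pad is back at 54 mm. Next is the middle pad. I'll let the arm settle before contact to limit the side force.

>>> play_rows(plan=[[80,-12,19,0,1],[140,-12,19,0,1],[157,-12,19,0,1],[157,-12,19,0,1],[157,-12,19,0,1],[157,-12,19,0,1],[157,-12,19,0,1],[157,-12,19,0,1]])

```text
time: 8.45
tool_pos: [0.5462, -0.0004, 0.0713]
tool_rot: [0.693, 0.142, 0.692, -0.142]
contact_force: [1.2, -0.6, -0.4]
gripper_width: -0.0
```

```bash
python3 -c "
from h import *
force(10); to([.5462,-.0008,.044])"
```

```text
F [-0.22  0.23  0.05] sd [0.4  0.61 0.63] tcp [ 5.457e-01 -4.000e-04  7.040e-02] t 8.95
t 8.95 tcp [ 5.457e-01 -4.000e-04  7.020e-02] F [-0.11  0.93  1.19] shift mm [26.2 -0.1  0.6]
```

>>> play_rows(plan=[[10,0,0,0,1],[14,0,0,0,1],[17,0,0,0,1],[20,0,0,0,1],[23,0,0,0,1],[26,0,0,0,1],[26,0,0,0,1],[26,0,0,0,1]])

```text
time: 9.95
tool_pos: [0.5457, -0.0004, 0.0448]
tool_rot: [0.693, 0.142, 0.693, -0.142]
contact_force: [-3.6, -0.2, 5.2]
gripper_width: 0.0
```

```bash
python3 -c "
from h import *
force(16)"
```

```text
F [-3.55  0.58  5.83] sd [0.38 0.55 0.47] tcp [ 5.457e-01 -4.000e-04  4.480e-02] t 10.75
```

>>> play_rows(plan=[[1,0,0,0,1],[1,0,0,0,1],[1,0,0,0,1]])

```text
time: 11.12
tool_pos: [0.5458, -0.0004, 0.0439]
tool_rot: [0.693, 0.142, 0.693, -0.142]
contact_force: [-4.3, 1.4, 6.5]
gripper_width: -0.003
```

```bash
python3 -c "
from h import *
force(8)"
```

```text
F [-3.73  0.63  6.18] sd [0.45 0.51 0.72] tcp [ 5.457e-01 -4.000e-04  4.390e-02] t 11.53
```

>>> play_rows(plan=[[-6,0,0,0,1],[-30,0,0,0,1],[-90,0,0,0,1],[-150,-50,10,0,1],[-183,-110,23,0,1],[-183,-158,33,0,1],[-183,-158,33,0,1],[-183,-158,33,0,1]])

```text
time: 12.52
tool_pos: [0.5139, -0.1588, 0.2258]
tool_rot: [0.693, 0.142, 0.693, -0.142]
contact_force: [0.2, 0.7, -0.3]
gripper_width: -0.003
```

>>> play_rows(plan=[[0,0,0,0,1],[0,0,0,0,1],[0,0,0,0,1]])

```text
time: 12.9
tool_pos: [0.5141, -0.1578, 0.226]
tool_rot: [0.693, 0.141, 0.693, -0.141]
contact_force: [-0.8, 0.1, -0.5]
gripper_width: -0.003
```

Run:
```python
from h import *
d=shot('wrist','w3'); 
# predicted pixels for known points
A=M(d['rotation'])
for n,p in dict(Mp=(.5462,-.0008,.054),Mt=(.4768,-.0181,.047),Rp=(.5275,-.1755,.054),Rt=(.4565,-.1808,.0475)).items():
    q=A.T@(np.array(p)-d['origin']); print(n,(d['cx']+d['fx']*q[0]/-q[2]).round(),(d['cy']+d['fy']*q[1]/q[2]).round())
to([.5275,-.1755,.07])
```

```text
Mp 494.0 186.0
Mt 449.0 119.0
Rp 304.0 242.0
Rt 267.0 172.0
t 12.95 tcp [ 0.5141 -0.158   0.2261] F [ 0.18 -0.4   0.14] shift mm [156.1 -10.9  19.2]
```

Run:
```python
from wm import *
wmeas('w3',(494,186),(449,119))
a,b=wmeas('w3',(304,242),(267,172))
to([*a[:2],.07])
```

```text
w3 px [492.9 186.8] bbox [ 468  162   51   50 1945] xy [ 0.5461 -0.0019] depth z 0.0539 cloud xy [ 0.5462 -0.0019]
w3 px [447.6 118.9] bbox [429 102  38  36 666] xy [ 0.4766 -0.0195] depth z 0.0469 cloud xy [ 0.4767 -0.019 ]
 yaw 0.248 sep 0.0717
w3 px [304. 242.] bbox [304 242   1   1   1] xy [ 0.5271 -0.1755] depth z 0.3685 cloud xy [ 0.4543 -0.1317]
w3 px [265.5 172.5] bbox [247 158  37  30 611] xy [ 0.4563 -0.1822] depth z 0.0478 cloud xy [ 0.4564 -0.1824]
 yaw 0.094 sep 0.071
t 12.95 tcp [ 0.5141 -0.158   0.2261] F [ 0.18 -0.4   0.14] shift mm [156.1 -11.1  18.9]
```

Run:
```python
from wm import *
a,b=wmeas('w3',(298,237),(267,172))
to([*a[:2],.07])
```

```text
w3 px [302.9 243. ] bbox [ 280  220   47   46 1660] xy [ 0.5275 -0.1768] depth z 0.0532 cloud xy [ 0.5278 -0.177 ]
w3 px [265.5 172.5] bbox [247 158  37  30 611] xy [ 0.4563 -0.1822] depth z 0.0478 cloud xy [ 0.4564 -0.1824]
 yaw 0.076 sep 0.0714
t 12.95 tcp [ 0.5141 -0.158   0.2261] F [ 0.18 -0.4   0.14] shift mm [156.1 -12.1  19.8]
```

>>> play_rows(plan=[[80,-12,19,0,1],[140,-12,19,0,1],[156,-12,19,0,1],[156,-12,19,0,1],[156,-12,19,0,1],[156,-12,19,0,1],[156,-12,19,0,1],[156,-12,19,0,1]])

```text
time: 13.95
tool_pos: [0.5272, -0.1774, 0.0713]
tool_rot: [0.693, 0.142, 0.692, -0.142]
contact_force: [-0.3, 0.6, 0.5]
gripper_width: -0.0
```

```bash
python3 -c "
from h import *
force(10); to([.5275,-.1768,.044])"
```

```text
F [-0.18 -0.06 -0.18] sd [0.5  0.55 0.44] tcp [ 0.5268 -0.1772  0.0704] t 14.45
t 14.45 tcp [ 0.5267 -0.1772  0.0702] F [-0.46  0.09 -0.28] shift mm [26.2  0.7  0.6]
```

>>> play_rows(plan=[[10,0,0,0,1],[14,0,0,0,1],[17,0,0,0,1],[20,0,0,0,1],[23,0,0,0,1],[25,0,0,0,1],[27,0,0,0,1],[27,0,0,0,1]])

```text
time: 15.45
tool_pos: [0.5268, -0.1772, 0.0434]
tool_rot: [0.693, 0.142, 0.693, -0.142]
contact_force: [-0.5, 0.5, 1.8]
gripper_width: 0.004
```

```bash
python3 -c "
from h import *
force(16)"
```

```text
F [-0.93  0.29  2.05] sd [0.39 0.52 0.45] tcp [ 0.5268 -0.1772  0.0434] t 16.25
```

Vertical force at about 10 mm down was 11.3 N left, 6.1 N middle and 2.0 N right. The right mount is the softest, so I'll press its tag at (0.4562, -0.182).

>>> play_rows(plan=[[-6,0,0,0,1],[-30,0,0,0,1],[-50,0,0,0,1],[-50,-32,-63,0,1],[-50,-32,-63,0,1],[-28,-32,-63,0,1],[-28,-32,-63,0,1],[-28,-32,-63,0,1]])

```text
time: 17.25
tool_pos: [0.457, -0.1822, 0.0722]
tool_rot: [0.693, 0.142, 0.692, -0.142]
contact_force: [0.1, 0.8, -1.0]
gripper_width: -0.001
```

```bash
python3 -c "
from h import *
force(8); to([.4562,-.182,.034])"
```

```text
F [ 0.26  0.11 -0.15] sd [0.58 0.39 0.8 ] tcp [ 0.4568 -0.1821  0.072 ] t 17.65
t 17.65 tcp [ 0.4564 -0.1819  0.0715] F [ 0.28  0.22 -0.78] shift mm [37.5 -0.2 -0.2]
```

>>> play_rows(plan=[[15,0,0,0,1],[21,0,0,0,1],[25,0,0,0,1],[29,0,0,0,1],[33,0,0,0,1],[36,0,0,0,1],[38,0,0,0,1],[38,0,0,0,1]])

```text
time: 18.65
tool_pos: [0.4563, -0.1819, 0.034]
tool_rot: [0.693, 0.142, 0.693, -0.142]
contact_force: [-4.7, 2.4, 8.1]
gripper_width: -0.002
```

```bash
python3 -c "
from h import *
force(6)"
```

```text
F [-4.39  2.59  8.34] sd [0.23 0.33 0.31] tcp [ 0.4563 -0.1819  0.034 ] t 18.95
```

>>> play_rows(plan=[[0.5,0,0,0,1],[0.5,0,0,0,1],[1,0,0,0,1],[1,0,0,0,1]])

```text
time: 19.45
tool_pos: [0.4564, -0.1819, 0.0339]
tool_rot: [0.692, 0.142, 0.693, -0.142]
contact_force: [-7.6, 3.6, 14.5]
gripper_width: -0.004
```

The force rose by 6 N with no travel, so the tag is on its stop. I'll lift off and check.

>>> play_rows(plan=[[-6,0,0,0,1],[-40,0,0,0,1],[-100,0,0,0,1],[-160,0,40,0,1],[-200,-20,80,0,1],[-200,20,80,0,1],[-200,20,80,0,1],[-200,20,80,0,1]])

```text
time: 20.45
tool_pos: [0.5372, -0.1949, 0.2313]
tool_rot: [0.692, 0.142, 0.693, -0.142]
contact_force: [-0.8, 0.2, -0.7]
gripper_width: 0.003
```

>>> play_rows(plan=[[0,60,0,0,1],[0,110,0,0,1],[0,110,0,0,1],[0,110,0,0,1],[0,110,0,0,1]])

```text
time: 21.08
tool_pos: [0.5803, -0.095, 0.2319]
tool_rot: [0.692, 0.142, 0.693, -0.143]
contact_force: [-0.3, 0.7, -0.1]
gripper_width: 0.0
```

Run:
```python
from h import *
d=shot('wrist','w4'); shot('side','side1')
A=M(d['rotation'])
for n,p in dict(Lp=(.63,.2225,.054),Lt=(.567,.256,.047),Mp=(.5462,-.0008,.054),Mt=(.4768,-.0181,.047),Rp=(.5275,-.1768,.054),Rt=(.4563,-.182,.034)).items():
    q=A.T@(np.array(p)-d['origin']); print(n,(d['cx']+d['fx']*q[0]/-q[2]).round(),(d['cy']+d['fy']*q[1]/q[2]).round())
force(3)
```

```text
Lp 677.0 130.0
Lt 698.0 41.0
Mp 400.0 143.0
Mt 351.0 74.0
Rp 211.0 203.0
Rt 176.0 131.0
F [-0.05  0.35 -0.32] sd [0.47 0.2  0.22] tcp [ 0.5806 -0.0946  0.2323] t 21.32
```

View pics/w4.png

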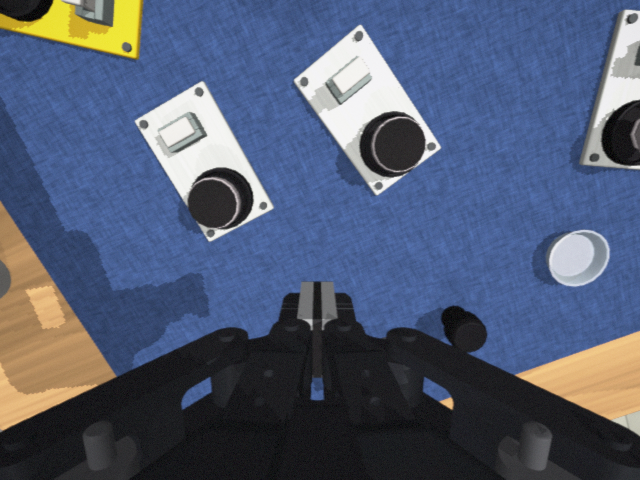

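The right tag (178,132) now sits low in its guide. The middle tag (350,78) still stands up, and both pads are at full height.

Run:
```python
from wm import *
wmeas('w4',(400,143),(351,78)); wmeas('w4',(211,200),(178,132))
d=load('w4');print('R tag at z=.034',cast(d,178,132,.034).round(4))
for f in('side0','side1'):
    p=cloud(load(f)); 
    print(f,[np.median(p[v-1:v+2,u-2:u+3,2]).round(4) for u,v in((287,134),(302,204),(340,260))])
a=cv2.resize(load('side1')['img'][110:320,220:400,::-1],None,fx=3,fy=2.8,interpolation=cv2.INTER_CUBIC);cv2.imwrite('pics/c2.png',a)
```

```text
w4 px [399.5 144. ] bbox [ 375  119   50   51 2004] xy [ 0.5465 -0.0015] depth z 0.0539 cloud xy [ 0.5466 -0.0015]
w4 px [350.7  74.7] bbox [332  56  38  38 713] xy [ 0.4773 -0.0191] depth z 0.047 cloud xy [ 0.4772 -0.0189]
 yaw 0.249 sep 0.0713
w4 px [211.6 203.2] bbox [ 188  180   48   47 1762] xy [ 0.528  -0.1763] depth z 0.0532 cloud xy [ 0.5281 -0.1766]
w4 px [176.5 131.3] bbox [159 117  36  30 593] xy [ 0.4593 -0.1769] depth z 0.0338 cloud xy [ 0.4566 -0.1818]
 yaw 0.009 sep 0.0687
R tag at z=.034 [ 0.4577 -0.1807  0.034 ]
side0 [np.float64(0.0531), np.float64(0.0528), np.float64(0.0529)]
side1 [np.float64(0.0527), np.float64(0.0536), np.float64(0.0529)]
```

View pics/c2.png

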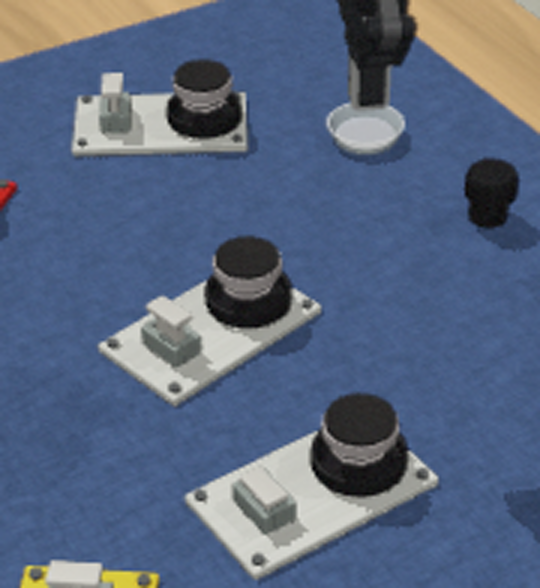

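The side view agrees: the right tag is down (33.8 mm), the left and middle tags are up, all pads are free, and the gripper is clear of everything at 0.23 m. I'm handing in.

```bash
python3 -c "
from plant import manip
print(manip.job_done())"
```

```text
the job is handed in; nothing more can be done
None
```

I pressed each white mount's pad about 10 mm, left to right, and let it spring back. I then pushed the right mount's tag fully down, because its spring is the softest, and handed in at about 21 s.

- **Spring test:** resistance at about 10 mm down was 11.3 N on the left mount, 6.1 N in the middle and 2.0 N on the right.
- **Tag:** on the right mount the push force rose from 8 N to 14 N with no further travel, so the tag is on its stop. Its top now measures 33.8 mm, against 34 mm expected.
- **Other mounts:** the left and middle tags are still up, at about 47 mm, and all three pads are back at 53–54 mm. The middle and right mounts had not moved by more than about 1 mm at the final look. The left mount was last measured right after its press, also about 1 mm, and looked in place in the final side view.
- **What disagreed:** the side camera read positions about 7 mm off in y from the top and wrist cameras, which agreed with each other, so I used those two.
- **Side force:** the left press put about 7 N sideways on its pad. The later contacts put about 1–8 N sideways on the mounts, highest when the tag hit its stop.

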